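# Take a bracket's angle with the bench bevel and lay a clamp block to it

## Robot

A 7-joint arm with a two-finger parallel gripper is mounted at the origin on the work surface. World frame = base frame: x ahead of the robot, y to its left, z up, the work surface at z = 0. Lengths are in m, angles in degrees, forces in N, time in s.
With the tool pointing down it reaches from about 0.425 to 0.875 m from the base axis. Payload 4.7 kg.
Tool frame: the origin (TCP) lies midway between the tips of the shut fingers; the grasp point (between the pads) lies 19 mm behind it; z points along the fingers, y is the direction in which the jaws open and shut (so a half turn about z gives the same grasp; the last joint's range is limited). The gripper opens to 87 mm and grips with 3 to 60 N. Pads are 19 mm wide; open, the fingers measure 117 mm over their backs; the gripper's body (75 mm by 190 mm) begins 51 mm behind the grasp point.
Start: joints at [0.808, 18.392, -4.016, 83.108, 1.295, 78.541, -3.26], TCP at [0.65, -0, 0.223] pointing down, gripper open.
Joint ranges: [-163.93, 163.93], [-17.29, 119.83], [-79.2, 71.16], [3.27, 140.29], [-89.18, 269.18], [5.43, 117.66], [-154.24, 154.24]. Speed limits (degrees/s): [147.25, 147.25, 180, 180, 180, 180, 180].

## Interface

Orientations are given as [roll, pitch, yaw] about the fixed x, y, z axes, in that order (R = Rz(yaw) Ry(pitch) Rx(roll)).
In Python, from cell import env gives the robot as it stands. The module is installed in compiled form; this text tells all that it offers.
- The arm moves only by the tool servo_tool, never from a script. Its argument "plan" is a list of rows, each a list of 3 entries, a list of its own where there are three numbers: the opening, from 0 (shut) to 1 (fully open), then the shift along the tool's x, y, z in cm, then the turn, a rotation vector about the tool's x, y, z in degrees. A call has 1 to 20 rows; each row shifts and turns the pose as measured when the row begins, along the tool's axes as they then stand; what a row does not reach is not made up. A row lasts 1/12 s, in which the tool goes at most 41.7 mm and 7.16 degrees, less where a joint would pass 70% of its speed; a pose out of reach is approached as far as the arm can. A call is refused whole if a number of a shift passes 4.17 or a number of a turn 7.16, either way. A call with a gripper value outside its range is refused whole. The fingers move at their own pace and stop on an object; "force" is the grip in N (left out, the last holds). Time passes only in rows, so rows that do not move let the fingers close. It gives the time, the measured TCP pose, the force and the opening at its end, in the units of the state.
- env.get_obs(): the state, without advancing time (a new reading comes with each control period).
- env.read_camera(name): name is "scene" or "side" or "wrist"; returns a dict with "image" (400x640x3 uint8, blue, green, red), "fx", "fy", "cx", "cy" (pixels), "k1" (the pictures are not rectified: a ray, as slopes to the right and down, at radius r is drawn at 1 + k1 r^2 times it, then the intrinsics apply), "rvec" (rotation vector, rad) and "tvec" (3), from world to camera coordinates, as OpenCV has them; the wrist camera has in their place "T_tool_cam" (4x4, takes a point from camera to tool coordinates, whose origin is the TCP and whose axes are the flange's). Camera axes: x right, y down, z forward; pixel columns grow to the right and rows downward; lengths in m; the calibration is good to about 2 mm. A picture is of the moment at which its call begins: read the wrist's pose just before it. There is no depth.
- env.sign_off(): hands the job in, once; it reports no verdict.
The state is a dict: "time_s": time; "qpos": joint angles; "joint_velocities": joint speeds; "effort": joint torques, N m; "tool_pos": TCP position; "tool_rot": TCP orientation; "force": force on the tool from outside, world axes, zero at the start; "wrist_torque": the same for the moment, N m; "grip_width": finger opening in m.
Only numpy, scipy, OpenCV 4.12 (cv2) and the standard library are available. Lean on these libraries where they do the work, as an engineer would, in place of code of your own. Each camera call takes 0.05 s, during which the arm holds its last target. There are 200 camera calls.

## Task

Swing the hinged blade of the bench bevel by its knob until the blade lies against the long straight leg of the steel pattern bracket, without shoving the bracket away, and only then push the knob fully down to lock it. Then lay the long aluminium clamp block on the bench close alongside the free half of the blade (the half beyond the pivot from the knob, either side), parallel to it, so that it takes the same angle.

Things in the scene. Friction and masses are not known exactly. Their poses are not given: they have to be found in the camera images.
- pivot (a point): Upright pivot of the bevel's flat steel blade (345 long, 20 wide, 3 to 13 mm above the bench), at the blade's middle, on its top face. Frame turns with the blade: y along it to the knob's end; free half: y 0 to -172. Hinge stiff (0.4 N m), stays where left. Black hub 34 wide, 24 high. A fixed stock bar, 12 high, lies from the pivot to 135 mm beyond, away from the robot.
- knob (a point): Centre of the black upright round knob on the blade, 110 mm from the pivot: diameter 26, height 40, top 77 mm above the bench when up (centre z 57). Pushed down 10 mm (about 10 N) it stays down, locked (centre z 47). Axes as the blade's; it does not spin. At the start it lies robotwards, 20 to 70 degrees short of the bracket; it swings clockwise, seen from above, to meet it.
- corner (a point): Loose V-shaped dark steel pattern bracket, 22 high, 1.4 kg, on the far side of the knob's half of the blade. Point: middle of the face of its long leg (120 x 20) that looks at the blade, 11 mm above the bench. y along that face away from the pivot, x into the leg. With the blade against it the two y axes are parallel.
- block (a point): Centre of the loose long aluminium clamp block, 24 (x) by 110 (y) by 44 mm high (z), two dark bores through its sides, 0.2 to 0.45 kg, lying on the bench, centre 22 mm above it. A similar block 55 mm long and a round bar lie elsewhere; they are not needed.

How it is judged (in metres and radians):
On the way, in this order (a step that is already met when the one before it is completed fails the run):
1. the blade lies against the pattern bracket's long face (within 10 degrees), the knob still up (angle between the y axis of knob and the y axis of corner, either way round below 0.175 rad and height (world z) of knob above 0.0525 m), for 0.1 s.
2. the knob is pushed down with the blade still there (angle between the y axis of knob and the y axis of corner, either way round below 0.175 rad and height (world z) of knob below 0.0505 m), for 0.1 s.
At the end, for the whole second after the job is handed in: Blade within 10 degrees of the bracket's long face, knob down (6.5 mm or more), bracket within 20 mm of its start; long block on the bench, parallel to the blade's free half within 10 degrees, centre lines within 40 mm (gap up to 18 mm), its centre 35 to 170 mm beyond the pivot (all of step 2 and angle between the y axis of block and the y axis of knob, either way round below 0.175 rad and x of block in the frame of knob between -0.04 and 0.04 m and y of block in the frame of knob between -0.28 and -0.145 m and height (world z) of block below 0.027 m and distance of corner from where it was at the start of the episode below 0.02 m); the robot touches nothing.
It fails at once if the pattern bracket is shoved more than 20 mm (distance of corner from where it was at the start of the episode above 0.02 m).
It also fails if it takes over 51 s, if anything falls off the work surface, if the arm or the gripper's body presses on something with over 40 N, if the wrist force passes 120 N, or if a joint passes its speed limit or range.

## Working session

There is one attempt and no reset: what is moved stays moved. The work goes in short steps, Python scripts to look and compute and a tool call to move; the robot and the scene stay as the last step left them, time stands still between calls to the robot, and variables do not carry over. Pictures are saved under pics/ and viewed, about 8 in all and at most 12, crops included, and the job is handed in when it is done.

Besides the shell and the picture viewer there is one more tool, called after ">>>" in YAML: its name, and indented under it one key for each argument. servo_tool: Moves the arm, as the interface text tells. Its arguments: {"type":"object","properties":{"plan":{"type":"array"},"force":{"type":"number"}},"required":["plan"]}

```bash
mkdir -p pics; cat > h.py <<'E'
import numpy as np, cv2, json
from cell import env
from scipy.spatial.transform import Rotation as R
def cam(name):
    o=env.get_obs(); c=env.read_camera(name)
    if 'rvec' in c:
        Rc=cv2.Rodrigues(np.array(c['rvec'],float))[0]; t=np.array(c['tvec'],float).ravel()
    else:
        T=np.array(c['T_tool_cam']); W=np.eye(4); W[:3,:3]=R.from_euler('xyz',o['tool_rot'],degrees=True).as_matrix(); W[:3,3]=o['tool_pos']
        M=np.linalg.inv(W@T); Rc,t=M[:3,:3],M[:3,3]
    return c,Rc,t
def save(c,Rc,t,name):
    cv2.imwrite(f'pics/{name}.png',c['image'])
    json.dump(dict(fx=c['fx'],fy=c['fy'],cx=c['cx'],cy=c['cy'],k1=c['k1'],R=Rc.tolist(),t=t.tolist()),open(f'pics/{name}.json','w'))
def snap(cn,name):
    save(*cam(cn),name)
def px2w(name,uv,z):
    d=json.load(open(f'pics/{name}.json')); Rc=np.array(d['R']); t=np.array(d['t'])
    K=np.array([[d['fx'],0,d['cx']],[0,d['fy'],d['cy']],[0,0,1.]])
    out=[]
    uv=np.array(uv,float).reshape(-1,1,2)
    n=cv2.undistortPoints(uv,K,np.array([d['k1'],0,0,0.])).reshape(-1,2)
    C=-Rc.T@t; z=np.broadcast_to(z,len(n))
    for (a,b),zz in zip(n,z):
        r=Rc.T@np.array([a,b,1]); s=(zz-C[2])/r[2]; out.append(C+s*r)
    return np.array(out)
def w2px(name,P):
    d=json.load(open(f'pics/{name}.json'))
    K=np.array([[d['fx'],0,d['cx']],[0,d['fy'],d['cy']],[0,0,1.]])
    return cv2.projectPoints(np.array(P,float).reshape(-1,3),cv2.Rodrigues(np.array(d['R']))[0],np.array(d['t']),K,np.array([d['k1'],0,0,0.]))[0].reshape(-1,2)
E
python3 - <<'E'
from h import *
for n in('scene','side','wrist'): snap(n,n+'0')
print(env.get_obs())
for n in('scene0','side0','wrist0'):
    d=json.load(open(f'pics/{n}.json')); print(n,-np.array(d['R']).T@d['t'],d['fx'],d['k1'])
E
```

```text
{'time_s': 0.15, 'qpos': array([ 0.80838204, 18.42753517, -4.01610377, 83.15744406,  1.29589317,
       78.5407655 , -3.26026863]), 'joint_velocities': array([-0.08680073, -0.10202696,  0.13811245, -0.13409926,  0.07655852,
        0.11156132, -0.03851593]), 'effort': array([ 2.16972071e-04, -4.91794288e+01, -4.04079035e-01, -3.12878716e+01,
       -6.39387709e-02,  4.04033612e-02,  9.90178205e-05]), 'tool_pos': array([ 6.49594925e-01, -5.22671141e-05,  2.21745177e-01]), 'tool_rot': array([-1.79919522e+02,  5.70445536e-03,  9.00014368e+01]), 'force': array([-0.09579171,  0.12809073, -0.40140683]), 'wrist_torque': array([ 0.02063541,  0.07221014, -0.0251437 ]), 'grip_width': 0.08717969827953785}
scene0 [0.95095428 0.25307073 0.83483751] 371.55693187546444 -0.01391841774114509
side0 [ 0.43576116 -0.84967907  0.99362572] 510.50704484888985 -0.15798586335058498
wrist0 [0.64977885 0.0743376  0.38344184] 304.16560726105763 -0.002195534966539109
```

View pics/scene0.png

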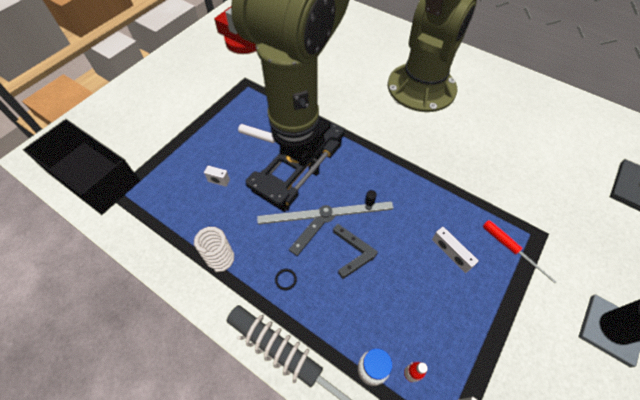

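View pics/side0.png

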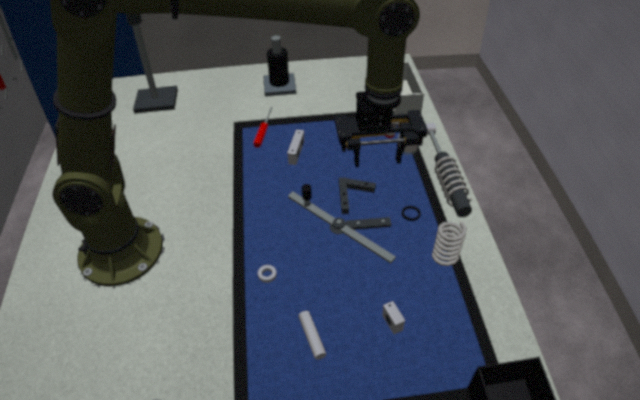

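The scene view shows the pivot near (326,212), the knob near (371,197), the bracket with its corner at (376,255), and the long block near (457,248). I'll enlarge both views for measuring.

```bash
python3 - <<'E'
import cv2
a=cv2.imread('pics/scene0.png')[180:290,245:485]; cv2.imwrite('pics/c1.png',cv2.resize(a,None,fx=3.3,fy=3.3,interpolation=cv2.INTER_CUBIC))
a=cv2.imread('pics/side0.png')[120:270,270:430]; cv2.imwrite('pics/c2.png',cv2.resize(a,None,fx=4,fy=4,interpolation=cv2.INTER_CUBIC))
E
```

```text
(no output)
```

View pics/c1.png

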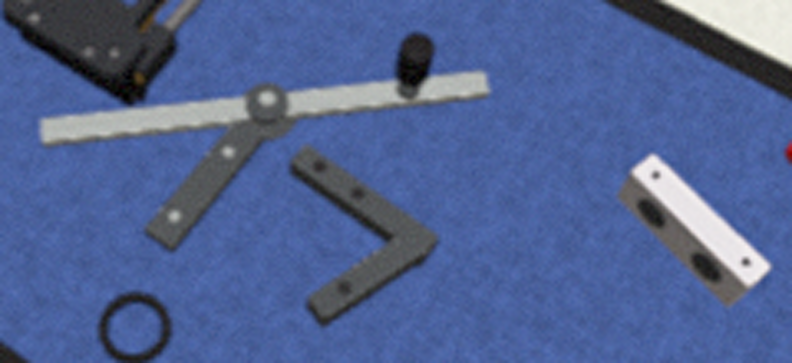

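View pics/c2.png

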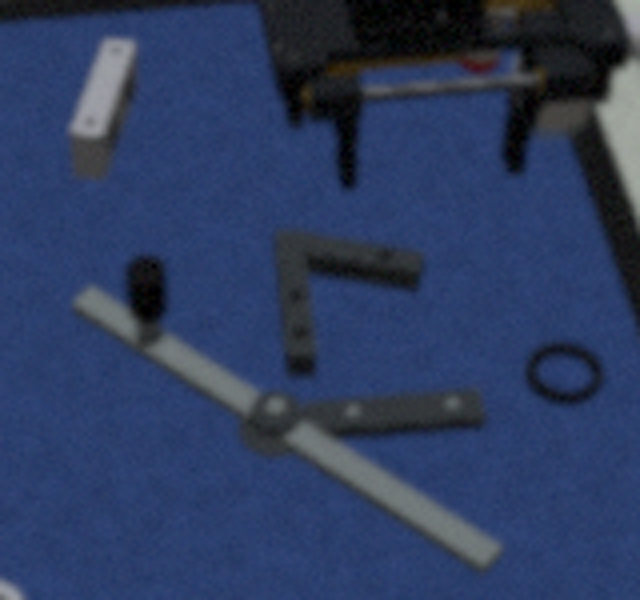

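```bash
python3 - <<'E'
from h import *
np.set_printoptions(precision=4,suppress=True)
A=[('pivot',(267,98),.024),('bl_free',(43,127),.013),('bl_knobend',(488,80),.013),('knobtop',(418,44),.077),('br_in',(308,147),.022),('br_corner',(437,237),.022),('blk1',(652,153),.044),('blk2',(771,267),.044),('blk3',(742,288),.044),('blk4',(622,180),.044)]
B=[('pivot',(275,402),.024),('bl_free',(492,550),.013),('bl_knobend',(82,295),.013),('knobtop',(147,265),.077),('br_in',(288,358),.022),('br_corner',(277,233),.022),('blk',(105,38),.044),('blk',(137,42),.044),('blk',(103,138),.044),('blk',(71,132),.044)]
for n,L,o,s in(('scene0',A,(245,180),3.3),('side0',B,(270,120),4)):
    for k,p,z in L:
        uv=(np.array(p)+.5)/s+o-.5; print(n,k,px2w(n,uv,z)[0])
E
```

```text
scene0 pivot [0.5631 0.0072 0.024 ]
scene0 bl_free [ 0.6758 -0.1214  0.013 ]
scene0 bl_knobend [0.4464 0.136  0.013 ]
scene0 knobtop [0.4881 0.0884 0.077 ]
scene0 br_in [0.5794 0.0552 0.022 ]
scene0 br_corner [0.5871 0.1703 0.022 ]
scene0 blk1 [0.4515 0.2677 0.044 ]
scene0 blk2 [0.4853 0.3727 0.044 ]
scene0 blk3 [0.511  0.3622 0.044 ]
scene0 blk4 [0.4836 0.2593 0.044 ]
side0 pivot [0.5624 0.0133 0.024 ]
side0 bl_free [ 0.678  -0.1137  0.013 ]
side0 bl_knobend [0.4472 0.137  0.013 ]
side0 knobtop [0.49   0.0943 0.077 ]
side0 br_in [0.5764 0.0522 0.022 ]
side0 br_corner [0.5856 0.1708 0.022 ]
side0 blk [0.4835 0.3767 0.044 ]
side0 blk [0.507  0.3685 0.044 ]
side0 blk [0.473  0.2617 0.044 ]
side0 blk [0.4508 0.2714 0.044 ]
```

The two views agree to a few mm. Pivot is about (0.563, 0.010), blade at 132.5°, bracket face at about 86°, and the knob at (0.489, 0.091). First I'll move over the knob and turn the jaws tangential to the swing.

>>> servo_tool:
  plan:
    - [1,[1.8,-3.2,1],[0,0,0]]
    - [1,[1.8,-3.2,1],[0,0,0]]
    - [1,[1.8,-3.2,1],[0,0,0]]
    - [1,[1.8,-3.2,1],[0,0,0]]
    - [1,[1.8,-3.2,1],[0,0,0]]
    - [1,[0,0,0.5],[0,0,-7]]
    - [1,[0,0,0.5],[0,0,-7]]
    - [1,[0,0,0.5],[0,0,-7]]
    - [1,[0,0,0.5],[0,0,-7]]
    - [1,[0,0,0.5],[0,0,-7]]
    - [1,[0,0,0.5],[0,0,-7]]
    - [1,[0,0,0],[0,0,0]]

```text
time_s: 1.15
tool_pos: [0.4768, 0.0924, 0.1312]
tool_rot: [-179.4, -0.2, 132.7]
force: [-0.4, -0.1, 0.2]
grip_width: 0.0871
```

>>> servo_tool:
  plan:
    - [1,[-0.9,0.8,0],[0,0,0]]
    - [1,[0,0,0],[0,0,0]]
    - [1,[0,0,2.5],[0,0,0]]
    - [1,[0,0,2.5],[0,0,0]]
    - [1,[0,0,2],[0,0,0]]
    - [1,[0,0,1.5],[0,0,0]]
    - [1,[0,0,0],[0,0,0]]

```text
time_s: 1.73
tool_pos: [0.4941, 0.0908, 0.0463]
tool_rot: [-179.8, 0.0, 131.5]
force: [-0.4, -0.9, -0.8]
grip_width: 0.087
```

>>> servo_tool:
  plan:
    - [1,[0.3,-0.3,0.2],[0,0,0]]
    - [0,[0,0,0],[0,0,0]]
    - [0,[0,0,0],[0,0,0]]
    - [0,[0,0,0],[0,0,0]]
    - [0,[0,0,0],[0,0,0]]
    - [0,[0,0,0],[0,0,0]]
    - [0,[0,0,0],[0,0,0]]
    - [0,[0,0,0],[0,0,0]]
  force: 20

```text
time_s: 2.4
tool_pos: [0.4937, 0.0917, 0.0496]
tool_rot: [179.8, 0.3, 131.2]
force: [-0.2, -0.3, 0.0]
grip_width: 0.048
```

>>> servo_tool:
  plan:
    - [0,[0.2,-0.2,0.3],[0,0,0]]
    - [0,[0,0,0.2],[0,0,0]]
    - [0,[0,0,0],[0,0,0]]
    - [0,[0,0,0],[0,0,0]]
    - [0,[0,0,0],[0,0,0]]
    - [0,[0,0,0],[0,0,0]]
    - [0,[0,0,0],[0,0,0]]
    - [0,[0,0,0],[0,0,0]]

```text
time_s: 3.07
tool_pos: [0.4905, 0.0916, 0.0445]
tool_rot: [179.8, 0.3, 131.1]
force: [-0.8, -0.0, 1.6]
grip_width: 0.0253
```

>>> servo_tool:
  plan:
    - [0,[-0.02,0.67,0],[0,0,3.5]]
    - [0,[-0.02,0.67,0],[0,0,3.5]]
    - [0,[-0.02,0.67,0],[0,0,3.5]]
    - [0,[-0.02,0.67,0],[0,0,3.5]]
    - [0,[-0.02,0.67,0],[0,0,3.5]]
    - [0,[-0.02,0.67,0],[0,0,3.5]]
    - [0,[-0.02,0.67,0],[0,0,3.5]]
    - [0,[-0.02,0.67,0],[0,0,3.5]]

```text
time_s: 3.73
tool_pos: [0.5376, 0.1164, 0.0445]
tool_rot: [179.9, 0.3, 102.4]
force: [-1.9, -0.8, 1.8]
grip_width: 0.0253
```

>>> servo_tool:
  plan:
    - [0,[-0.02,0.65,0],[0,0,3.5]]
    - [0,[-0.02,0.65,0],[0,0,3.5]]
    - [0,[-0.02,0.6,0],[0,0,3.2]]
    - [0,[0,0.4,0],[0,0,2]]
    - [0,[0,0.2,0],[0,0,1]]
    - [0,[0,0,0],[0,0,0]]

```text
time_s: 4.23
tool_pos: [0.5645, 0.1196, 0.0445]
tool_rot: [179.8, 0.4, 88.8]
force: [0.2, -0.1, 1.0]
grip_width: 0.0257
```

```bash
python3 - <<'E'
from h import *
snap('side','side1'); o=env.get_obs(); print(o['tool_pos'],o['tool_rot'],o['force'])
a=cv2.imread('pics/side1.png')[120:270,270:430]; cv2.imwrite('pics/c3.png',cv2.resize(a,None,fx=4,fy=4,interpolation=cv2.INTER_CUBIC))
E
```

```text
[0.564481   0.11960431 0.0444632 ] [179.81411565   0.40880777  88.88487824] [ 0.1175706  -0.49903621  0.75853223]
```

View pics/c3.png

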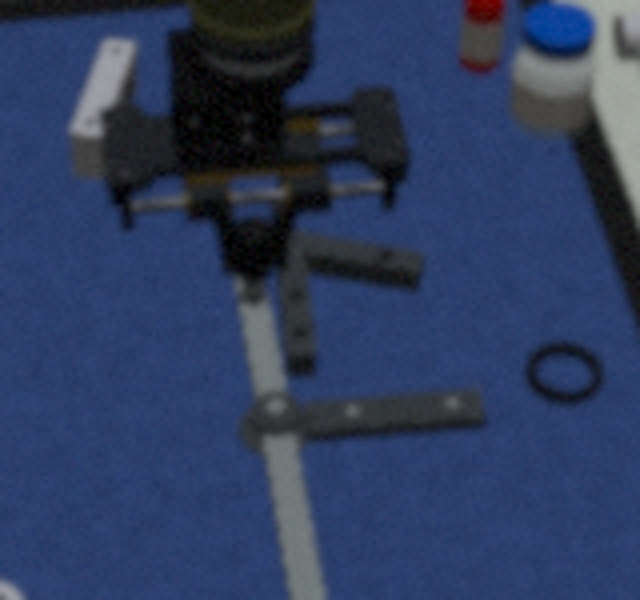

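The bracket hasn't moved and the blade is just short of it. In the crop the gap is about 13 px at row 285 and about 7 px at row 358. I'll work out the remaining angle.

```bash
python3 - <<'E'
from h import *
f=lambda p,z:px2w('side1',(np.array(p)+.5)/4+(270,120)-.5,z)[0]
a,b=f((308,597),.013),f((252,285),.013); print('blade',a,b,np.degrees(np.arctan2(*(b-a)[[1,0]])))
a,b=f((288,358),.022),f((277,233),.022); print('face',a,b,np.degrees(np.arctan2(*(b-a)[[1,0]])))
E
```

```text
blade [ 0.56201785 -0.13403954  0.013     ] [0.5629696 0.1313638 0.013    ] 89.79453469912805
face [0.57635265 0.05223502 0.022     ] [0.58558938 0.17082907 0.022     ] 85.54649025485692
```

>>> servo_tool:
  plan:
    - [0,[0,0.3,0],[0,0,1.2]]
    - [0,[0,0.2,0],[0,0,0.8]]
    - [0,[0,0,0],[0,0,0]]
    - [0,[0,0,0],[0,0,0]]

```text
time_s: 4.62
tool_pos: [0.5686, 0.1195, 0.0445]
tool_rot: [179.9, 0.4, 86.8]
force: [-2.3, -0.7, 1.8]
grip_width: 0.0255
```

>>> servo_tool:
  plan:
    - [0,[0,0.2,0],[0,0,0.8]]
    - [0,[0,0.1,0],[0,0,0.2]]
    - [0,[0,0,0],[0,0,0]]
    - [0,[0,0,0],[0,0,0]]
  force: 45

```text
time_s: 4.95
tool_pos: [0.5711, 0.1194, 0.0445]
tool_rot: [180.0, 0.4, 85.7]
force: [-1.7, -0.2, 3.0]
grip_width: 0.0247
```

Blade is at about 86°. Now I'll press the gripped knob down 10 mm.

>>> servo_tool:
  plan:
    - [0,[0,0,0.5],[0,0,0]]
    - [0,[0,0,0.5],[0,0,0]]
    - [0,[0,0,0.5],[0,0,0]]
    - [0,[0,0,0.5],[0,0,0]]
    - [0,[0,0,0.4],[0,0,0]]
    - [0,[0,0,0.3],[0,0,0]]

```text
time_s: 5.45
tool_pos: [0.5733, 0.1193, 0.0343]
tool_rot: [179.8, 0.3, 85.3]
force: [-7.3, -1.3, 13.5]
grip_width: 0.0252
```

>>> servo_tool:
  plan:
    - [0,[-0.05,-0.1,0.6],[0,0,0]]
    - [0,[0,-0.1,0.6],[0,0,0]]
    - [0,[0,0,0.6],[0,0,0]]

```text
time_s: 5.7
tool_pos: [0.5744, 0.1193, 0.034]
tool_rot: [179.6, 0.3, 85.1]
force: [-14.9, -3.5, 37.3]
grip_width: 0.0248
```

It has bottomed after 10 mm of travel, with the force rising to 37 N. Release and lift.

>>> servo_tool:
  plan:
    - [0,[0,-0.2,-0.1],[0,0,0]]
    - [1,[0,0,0],[0,0,0]]
    - [1,[0,0,0],[0,0,0]]
    - [1,[0,0,0],[0,0,0]]
    - [1,[0,0,0],[0,0,0]]
    - [1,[0,0,0],[0,0,0]]
    - [1,[0,0,0],[0,0,0]]
    - [1,[0,0,-2],[0,0,0]]
    - [1,[0,0,-3],[0,0,0]]
    - [1,[0,0,-3],[0,0,0]]
    - [1,[0,0,-3],[0,0,0]]
    - [1,[0,0,0],[0,0,0]]

```text
time_s: 6.7
tool_pos: [0.57, 0.1197, 0.144]
tool_rot: [179.9, 0.3, 85.0]
force: [1.4, -0.3, 0.9]
grip_width: 0.0852
```

>>> servo_tool:
  plan:
    - [1,[2.7,-1.5,0],[0,0,0]]
    - [1,[2.7,-1.5,0],[0,0,0]]
    - [1,[2.7,-1.5,0],[0,0,0]]
    - [1,[2.7,-1.5,0],[0,0,0]]
    - [1,[2.7,-1.5,0],[0,0,0]]
    - [1,[2.7,-1.5,0],[0,0,0]]
    - [1,[2.7,-1.5,0],[0,0,0]]
    - [1,[0,0,0],[0,0,6]]
    - [1,[0,0,0],[0,0,6]]
    - [1,[0,0,0],[0,0,0]]

```text
time_s: 7.53
tool_pos: [0.4799, 0.326, 0.1402]
tool_rot: [179.7, 0.2, 72.3]
force: [0.1, 0.4, -0.2]
grip_width: 0.0872
```

```bash
python3 - <<'E'
from h import *
snap('wrist','w1'); snap('side','side2')
o=env.get_obs(); print(o['tool_pos'],o['tool_rot'])
a=cv2.imread('pics/side2.png')[120:270,270:430]; a=cv2.resize(a,None,fx=2.5,fy=2.5,interpolation=cv2.INTER_CUBIC)
b=cv2.resize(cv2.imread('pics/w1.png'),(600,375))[:,100:500]
c=np.hstack([a,b]); cv2.imwrite('pics/c4.png',c); print(c.shape)
E
```

```text
[0.48071331 0.32445318 0.1402293 ] [179.67955942   0.24363182  72.49778139]
(375, 800, 3)
```

View pics/c4.png

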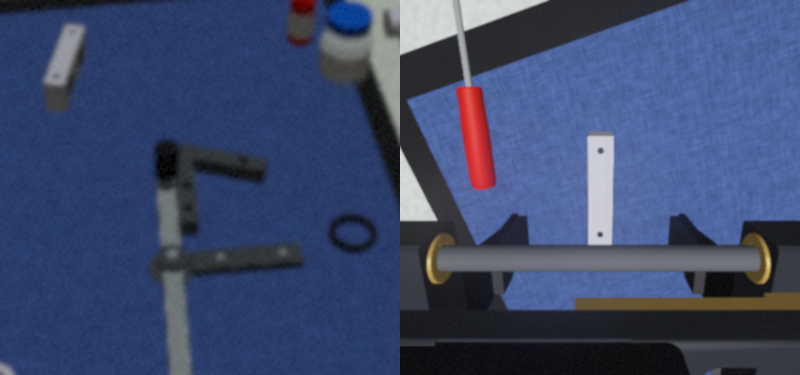

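The side view shows the blade against the bracket, which is where it started, and the knob lower. The wrist view shows the block centred and aligned between the jaws, with its holes at crop (600,151) and (600,234).

```bash
python3 - <<'E'
from h import *
w=lambda p:px2w('w1',((p[0]-300)*640/600,p[1]*640/600),.044)[0]
h1,h2=w((600.5,151)),w((600.5,234.5)); print(h1,h2,(h1+h2)/2,w((600,135)),np.degrees(np.arctan2(*(h1-h2)[[1,0]])))
f=lambda p,z:px2w('side2',(np.array(p)+.5)/2.5+(270,120)-.5,z)[0]
a,b=f((180,372),.013),f((166,195),.013); print('blade',a,b,np.degrees(np.arctan2(*(b-a)[[1,0]])))
a,b=f((182,224),.022),f((176,150),.022); print('face',a,b)
print('knobtop',f((166,147),.067), 'pivot',f((171,251),.024))
E
```

```text
[0.49276462 0.35751018 0.044     ] [0.46776548 0.27837638 0.044     ] [0.48026505 0.31794328 0.044     ] [0.49667532 0.37137476 0.044     ] 72.46816007770283
blade [ 0.5505532  -0.13142833  0.013     ] [0.56886943 0.10428314 0.013     ] 85.55669377987991
face [0.57852815 0.0513184  0.022     ] [0.58793014 0.16311691 0.022     ]
knobtop [0.57105849 0.12214065 0.067     ] pivot [0.56171409 0.01347576 0.024     ]
```

>>> servo_tool:
  plan:
    - [1,[-0.6,0.15,0],[0,0,0]]
    - [1,[0,0,3],[0,0,0]]
    - [1,[0,0,3],[0,0,0]]
    - [1,[0,0,3],[0,0,0]]
    - [1,[0,0,1.2],[0,0,0]]
    - [1,[0,0,0],[0,0,0]]

```text
time_s: 8.13
tool_pos: [0.4867, 0.311, 0.0369]
tool_rot: [179.3, 0.1, 72.7]
force: [-0.3, -0.1, -0.1]
grip_width: 0.0872
```

>>> servo_tool:
  plan:
    - [1,[0.5,-0.7,0.7],[0,0,0]]
    - [1,[0,0,0.7],[0,0,0]]
    - [0,[0,0,0],[0,0,0]]
    - [0,[0,0,0],[0,0,0]]
    - [0,[0,0,0],[0,0,0]]
    - [0,[0,0,0],[0,0,0]]
  force: 30

```text
time_s: 8.63
tool_pos: [0.4841, 0.3168, 0.0246]
tool_rot: [179.1, -0.0, 72.7]
force: [0.3, -0.3, -0.3]
grip_width: 0.0679
```

>>> servo_tool:
  plan:
    - [0,[0,-0.3,0],[0.7,0,0]]
    - [0,[0,0,0],[0,0,0]]
    - [0,[0,0,0],[0,0,0]]
    - [0,[0,0,0],[0,0,0]]
    - [0,[0,0,0],[0,0,0]]
    - [0,[0,0,0],[0,0,0]]
    - [0,[0,0,0],[0,0,0]]
    - [0,[0,0,0],[0,0,0]]
    - [0,[0,0,0],[0,0,0]]
    - [0,[0,0,0],[0,0,0]]
    - [0,[0,0,0],[0,0,0]]
    - [0,[0,0,0],[0,0,0]]

```text
time_s: 9.63
tool_pos: [0.4821, 0.3191, 0.027]
tool_rot: [179.8, -0.2, 72.7]
force: [0.4, 0.7, -0.2]
grip_width: 0.0241
```

>>> servo_tool:
  plan:
    - [0,[0,0,-2],[0,0,0]]
    - [0,[0,0,-3],[0,0,0]]
    - [0,[0,0,-3],[0,0,0]]
    - [0,[0,0,-2.5],[0,0,0]]
    - [0,[-3.1,1.3,0],[0,0,0]]
    - [0,[-3.1,1.3,0],[0,0,0]]
    - [0,[-3.1,1.3,0],[0,0,0]]
    - [0,[-3.1,1.3,0],[0,0,0]]
    - [0,[-3.1,1.3,0],[0,0,0]]
    - [0,[-3.1,1.3,0],[0,0,0]]
    - [0,[-3.1,1.3,0],[0,0,0]]
    - [0,[-3.1,1.3,0],[0,0,0]]
    - [0,[-3.1,1.3,0],[0,0,0]]
    - [0,[-3.1,1.3,0],[0,0,0]]
    - [0,[-3.1,1.3,0],[0,0,0]]
    - [0,[0,0,0],[0,0,-6]]
    - [0,[0,0,0],[0,0,-6]]
    - [0,[0,0,0],[0,0,0]]
  force: 40

```text
time_s: 11.13
tool_pos: [0.5115, -0.0695, 0.1275]
tool_rot: [-179.6, 0.2, 85.3]
force: [0.3, -0.7, -2.4]
grip_width: 0.0236
```

>>> servo_tool:
  plan:
    - [0,[-1.5,1,0],[0,0,0]]
    - [0,[-0.4,0.3,0],[0,0,0]]
    - [0,[0,0,2.5],[0,0,0]]
    - [0,[0,0,2.5],[0,0,0]]
    - [0,[0,0,1.5],[0,0,0]]
    - [0,[0,0,0],[0,0,0]]
    - [0,[0,0,0],[0,0,0]]

```text
time_s: 11.72
tool_pos: [0.5223, -0.0864, 0.0596]
tool_rot: [-179.5, 0.0, 84.5]
force: [-0.4, 0.1, -2.4]
grip_width: 0.0237
```

>>> servo_tool:
  plan:
    - [0,[-0.5,0.15,1],[0,0,-1]]
    - [0,[0,0,0.9],[0,0,0]]
    - [0,[0,0,0.6],[0,0,0]]
    - [0,[0,0,0.3],[0,0,0]]
    - [0,[0,0,0.2],[0,0,0]]
    - [0,[0,0,0],[0,0,0]]

```text
time_s: 12.22
tool_pos: [0.5256, -0.0884, 0.0318]
tool_rot: [-179.8, -0.1, 85.5]
force: [-0.1, -0.3, -2.2]
grip_width: 0.0238
```

>>> servo_tool:
  plan:
    - [0,[0,-0.1,0.3],[0,0,0]]
    - [0,[0,0,0.2],[0,0,0]]
    - [0,[0,0,0.2],[0,0,0]]
    - [0,[0,0,0],[0,0,0]]

```text
time_s: 12.55
tool_pos: [0.5261, -0.0881, 0.0276]
tool_rot: [-179.9, -0.1, 85.4]
force: [0.1, 0.7, -2.5]
grip_width: 0.024
```

```bash
python3 - <<'E'
from h import *
snap('side','side3'); o=env.get_obs(); print(o['tool_pos'],o['force'])
a=cv2.imread('pics/side3.png')[150:300,270:430]; cv2.imwrite('pics/c5.png',cv2.resize(a,None,fx=4,fy=4,interpolation=cv2.INTER_CUBIC))
E
```

```text
[ 0.52633969 -0.08815592  0.02765082] [-0.21158676  0.39679264 -1.49093972]
```

View pics/c5.png

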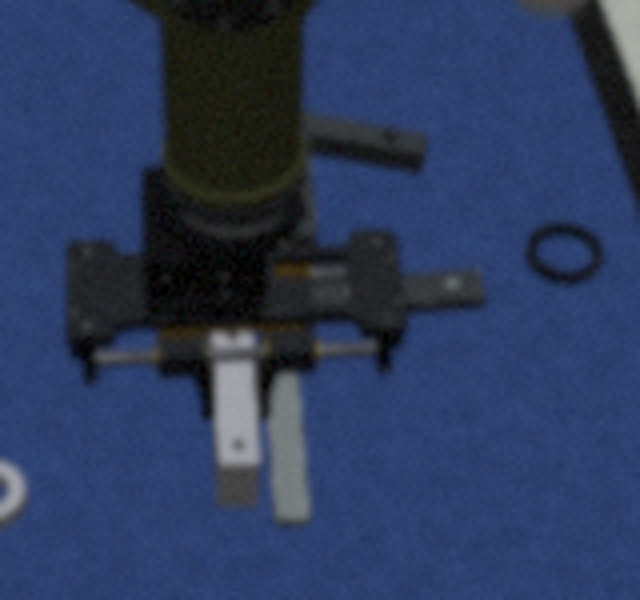

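The block sits beside the blade's free half, parallel, with a gap of about 7 mm. Seat it on the bench and release.

>>> servo_tool:
  plan:
    - [0,[0,0,0.2],[0,0,0]]
    - [0,[0,0,0.2],[0,0,0]]
    - [0,[0,0,0],[0,0,0]]

```text
time_s: 12.85
tool_pos: [0.5269, -0.0883, 0.0277]
tool_rot: [180.0, -0.1, 85.4]
force: [-0.3, -1.5, -1.6]
grip_width: 0.0237
```

>>> servo_tool:
  plan:
    - [0,[0,-0.2,0.4],[0,0,0]]
    - [0,[0,0,0.4],[0,0,0]]

```text
time_s: 13.02
tool_pos: [0.5264, -0.0883, 0.0262]
tool_rot: [179.9, -0.2, 85.4]
force: [-17.9, 2.8, 47.0]
grip_width: 0.0232
```

Firm contact with the bench. Release, then retreat up and clear.

>>> servo_tool:
  plan:
    - [0,[0,0,-0.2],[0,0,0]]
    - [1,[0,0,0],[0,0,0]]
    - [1,[0,0,0],[0,0,0]]
    - [1,[0,0,0],[0,0,0]]
    - [1,[0,0,0],[0,0,0]]
    - [1,[0,0,0],[0,0,0]]
    - [1,[0,0,0],[0,0,0]]
    - [1,[0,0,-2],[0,0,0]]
    - [1,[0,0,-3],[0,0,0]]
    - [1,[0,0,-3],[0,0,0]]
    - [1,[0,0,-4],[0,0,0]]
    - [1,[-3,0,-3],[0,0,0]]
    - [1,[-4,0,0],[0,0,0]]
    - [1,[-4,0,0],[0,0,0]]
    - [1,[-4,0,0],[0,0,0]]
    - [1,[-4,0,0],[0,0,0]]
    - [1,[0,0,0],[0,0,0]]

```text
time_s: 14.43
tool_pos: [0.5114, -0.2818, 0.1823]
tool_rot: [180.0, 0.0, 86.1]
force: [-1.3, -0.8, 0.2]
grip_width: 0.0869
```

```bash
python3 - <<'E'
from h import *
snap('scene','scene4');snap('side','side4'); print(env.get_obs()['time_s'])
a=cv2.imread('pics/scene4.png')[170:290,245:405]; a=cv2.resize(a,None,fx=2.5,fy=2.5,interpolation=cv2.INTER_CUBIC)
b=cv2.imread('pics/side4.png')[150:270,270:430]; b=cv2.resize(b,None,fx=2.5,fy=2.5,interpolation=cv2.INTER_CUBIC)
cv2.imwrite('pics/c6.png',np.hstack([a,b]))
E
```

```text
14.5333
```

View pics/c6.png

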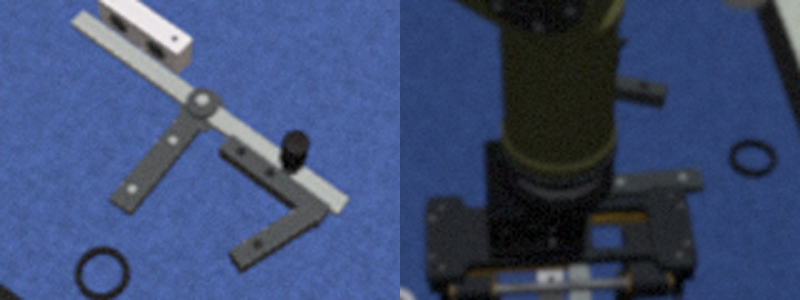

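```bash
python3 - <<'E'
from h import *
g=lambda p,z:px2w('scene4',(np.array(p)+.5)/2.5+(245,170)-.5,z)[0]
a,b=g((82,18),.013),g((340,202),.013); print('blade',a,b,np.degrees(np.arctan2(*(b-a)[[1,0]])))
print('hole',g((175,39),.044),'knobtop if down',g((295,139),.067),'if up',g((295,139),.077),'pivot',g((202,102),.024))
print('bracket',g((234,135),.022),g((328,210),.022))
a,b=g((113,-4),.044),g((190,42),.044);print('blk edge',a,b,np.degrees(np.arctan2(*(b-a)[[1,0]])))
a=cv2.imread('pics/scene4.png')[140:270,250:410]; cv2.imwrite('pics/c7.png',cv2.resize(a,None,fx=4,fy=4,interpolation=cv2.INTER_CUBIC))
E
```

```text
blade [ 0.54882848 -0.15793206  0.013     ] [0.57599532 0.17519537 0.013     ] 85.3377963183411
hole [ 0.53038355 -0.04884231  0.044     ] knobtop if down [0.56967372 0.11470441 0.067     ] if up [0.57463936 0.11650643 0.077     ] pivot [0.56594716 0.00896518 0.024     ]
bracket [0.57777873 0.05505803 0.022     ] [0.59357732 0.17080978 0.022     ]
blk edge [ 0.52344286 -0.13304531  0.044     ] [ 0.52466231 -0.03425489  0.044     ] 89.29279109990662
```

View pics/c7.png

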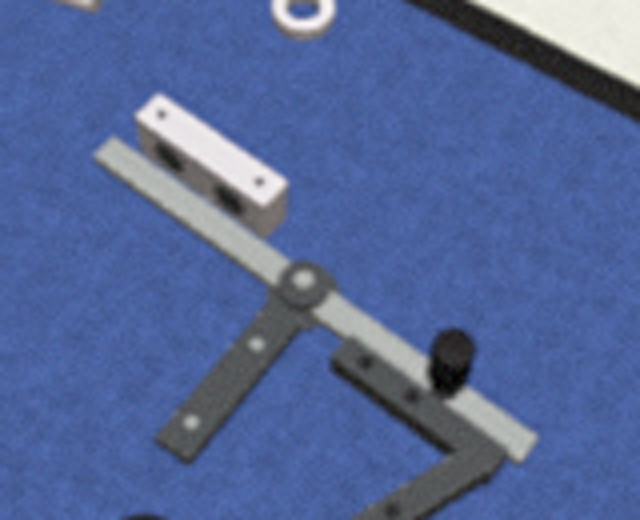

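The picture shows the blade against the bracket, the knob down on it, and the block lying parallel with a small gap. I'll make one last check from the block's holes at (161,114) and (259,181), then hand in.

```bash
python3 - <<'E'
from h import *
g=lambda p,z:px2w('scene4',(np.array(p)+.5)/4+(250,140)-.5,z)[0]
a,b=g((161,114),.044),g((259,181),.044); ang=np.degrees(np.arctan2(*(b-a)[[1,0]])); c=(a+b)/2
u=np.array([np.cos(np.radians(85.4)),np.sin(np.radians(85.4))]); d=c[:2]-[.5635,.0105]
print(c,ang,'along',d@u,'across',d@[u[1],-u[0]])
if abs(ang-85.4)<6 and -.165<d@u<-.04 and abs(d@[u[1],-u[0]])<.037: env.sign_off(); print('signed')
E
```

```text
[ 0.52667155 -0.09165694  0.044     ] 85.67989016492682 along -0.10478148016070676 across -0.02851694423905401
the job is handed in; nothing more can be done
signed
```

The job is done and handed in at about 14.5 s on the robot's clock. sign_off gave no verdict, so the results below come from my own measurements.

I gripped the knob and swung the blade about 46° until it lay at the bracket's long face. I pressed the knob down, and it stopped after 10 mm as the force rose to 37 N. Then I laid the long block on the robot's side of the blade's free half.

| Check | Measured | Limit |
|---|---|---|
| Blade against bracket face | 85.4° against 85.5° at the start; last view about 82° | within 10° |
| Bracket's shift | about 3–5 mm | 20 mm |
| Block against blade | 85.7° against 85.4° | within 10° |
| Block across the blade's centre line | 28.5 mm (about 6 mm gap) | 40 mm |
| Block centre beyond the pivot | 105 mm | 35–170 mm |

- **Knob:** I did not measure its final height. That it is locked rests on the 10 mm of travel and on its position in the last picture, which fits "down" slightly better than "up".
- **Disagreements:** A rough reading of the block's edge gave 89.3°, but its corner lay outside the crop, so I used the clearer reading from the holes. The bracket's 82° is also only a rough edge reading.
- **Robot:** The gripper was raised clear of everything, at z = 0.18 m, before the hand-in.

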